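# Hook the strainer cage out of the coolant well

## Robot

A 6-joint arm with a two-finger parallel gripper is mounted at the origin on the work surface. World frame = base frame: x ahead of the robot, y to its left, z up, the work surface at z = 0. Lengths are in mm, angles in rad, forces in N, time in s.
With the tool pointing down it reaches from about 275 to 1000 mm from the base axis. Payload 8.4 kg.
Tool frame: the origin (TCP) lies midway between the tips of the shut fingers; the grasp point (between the pads) lies grip_depth behind it (grip_depth is the distance from the TCP to the grasp point, in mm); z points along the fingers, y is the line along which they close (so a half turn about z gives the same grasp; the last joint's range is limited). The gripper opens to 85 mm and grips with 20 to 120 N. Pads are 22 mm wide; open, the fingers measure 114 mm over their backs; the gripper's body (76 mm by 85 mm) begins 54 mm behind the grasp point. The pads swing forward as they close: fully open they stand 13 mm farther back than shut.
Start: joints at [-1.189, 0.353, 1.633, -0, 1.155, -0.002], TCP at [234.028, -579.533, 231.281] pointing down, gripper open.
Joint ranges: [-2.63, 2.63], [-0.92, 2.1], [0.06, 2.66], [-1.3, 4.44], [0, 2.69], [-3.02, 3.02]. Speed limits (rad/s): [2.22, 2.22, 2.79, 3.14, 3.14, 3.14].

## Interface

Orientations are given as [roll, pitch, yaw] about the fixed x, y, z axes, in that order (R = Rz(yaw) Ry(pitch) Rx(roll)).
In Python, from rig import * gives the robot as it stands.
- The arm moves only by the shell command python3 -m creep 'ROWS' [FORCE]. ROWS is JSON, a list of rows, each an object of numbers: "x", "y", "z": the shift along the tool's x, y, z in mm; "rx", "ry", "rz": the turn, a rotation vector about the tool's x, y, z in rad; "hand": the finger opening in mm, from 0 to 85.4. A call has 1 to 20 rows; each row shifts and turns the commanded pose from where the row before left it, along the tool's axes as they then stand; what a row does not reach is not made up. A row lasts 1/8 s, in which the tool goes at most 62.5 mm and 10.7 degrees, less where a joint would pass 70% of its speed; a pose out of reach is approached as far as the arm can. A call with a gripper value outside its range is refused whole. The fingers move at their own pace and stop on an object; FORCE is the grip in N (left out, the last holds). Time passes only in rows, so rows that do not move let the fingers close. It gives the time, the measured TCP pose, the force, the opening and the grip force at its end, in the units of the state.
- sense(): the state, without advancing time (a new reading comes with each control period).
- grab_frame(name): name is "side" or "top"; returns the picture (384x512x3 uint8, red, green, blue); there is no depth.
- get_calibration(name): a dict with "K" (3x3 intrinsics, pixels), "R" (3x3) and "t" (3): a world point X has camera coordinates R X + t. Camera axes: x right, y down, z forward; pixel columns grow to the right and rows downward; lengths in mm; the calibration is good to about 2 mm. A picture is of the moment at which its call begins. get_calibration takes no time and is no camera call.
- sign_off(): hands the job in; it is judged then, once.
The state is a dict: "clock": time; "qpos": joint angles; "qvel": joint speeds; "joint_efforts": joint torques, N m; "eef_pos": TCP position; "tcp_rot": TCP orientation; "contact_force": force on the tool from outside, world axes, zero at the start; "wrist_torque": the same for the moment, N m; "opening": opening from 0.0 (shut) to 1.0 (fully open); "grasp_force": force on a finger pad.
Only numpy, scipy, OpenCV 4.12 (cv2) and the standard library are available. Lean on these libraries where they do the work, as an engineer would, in place of code of your own. Each camera call takes 0.05 s, during which the arm holds its last target. There are 200 camera calls.

## Task

Lift the strainer cage out of the drained strainer well of the spindle's coolant loop for cleaning: take the hook rod from its stand, work its hook under the cage's fixed handle deep in the narrow tank, draw the cage up its guides and out, stand it upright in the middle of the drip tray, unhook, and hang the rod back in the fork of its stand. How far the telescopic rod is drawn out is not known, so feel your way: keep every push and pull on the cage and the tank light (about a kilo of force, never over two), do not drop the cage, and touch it only with the hook. Leave the spanner, the bottle and the stop box where they are.

Things in the scene. Friction and masses are not known exactly. Their poses are not given: they have to be found in the camera images.
- sump: Small grey upright coolant tank (the strainer well) fixed to the bench, open on top: outside 102 (x) x 110 (y) x 150 high plus a rim flange 10 wide; inside 92 x 100. Origin: centre of its underside. On each y wall two upright guide bars (60 apart in x, at 35 to 125 height, projecting 10) have a ledge between them at 38 height. Pipes on its +x side reach 85 from the centre.
- sump_mouth (a point): Centre of the tank's open mouth, level with its rim, 150 above the bench; axes as the tank's.
- strainer: Loose closed cage of perforated steel, 0.3-0.6 kg, 70 (x) x 76 (y) x 36 high, flat lid. Origin: centre of its underside; axes as the tank's at the start. It hangs by two side flanges (on its y sides, 56 long in x, 8 wide, at 26 to 36 height) on the ledges between the guide bars with 2 play, underside 12 above the bench, lid 102 below the rim. Lift it straight up to free it.
- bail (a point): Middle of the crossbar of the cage's fixed upright wire bail (does not swing), 62.5 above the cage's underside. Wire 5 thick, straight along the cage's y over the lid's middle; crossbar underside 24 above the lid; legs 28.5 to either side in y.
- rod: Loose telescopic hook rod, 0.21 kg, hanging upright in the fork. Origin: on its axis, at the collar's underside; z up. Collar 36 diameter, 5 thick, handle above it. Below: tube 12 diameter to 66 below (nut 15 on its last 14), then 6 rod to a J hook whose lowest point is 105 to 150 below the origin: it is clamped at a length in that range which is not measured; it does not slip.
- rod_grip (a point): Middle of the rod's black handle, 36 above the rod's origin. Handle 26 (x) x 22 (y) x 62 high, flat sides; gripped across x the hook is held stiffest against being dragged along x. The J hook of 6 wire points to the rod's +x: a bottom bar, then an upturned tip centred 16 from the axis; gap inside the J 10; saddle 6 and tip end 20 above the lowest point. It passes under the bail only with its lowest point 0 to 4 above the lid.
- stand: Dark steel fork stand fixed to the bench, base 100 x 90, arm top at 170. Origin: underside, straight below the rod's seat. Slot in the arm 18 wide along x, closed 24 behind the seat, open to -x; prongs 14 wide end 32 before the seat; post at x = 42 to 54. The rod goes out and in through the open -x end, collar just above the arm.
- fork (a point): Seat of the rod: in the slot at the arm's top face, 170 above the bench; the rod's origin is here when it hangs by its collar. Axes as the stand's.
- tray: Aluminium drip tray fixed to the bench, 150 (x) x 170 (y), rim 22 high, 3 walls, with a steel bar grid inside. Origin: centre of its underside.
- tray_mid (a point): Middle of the tray at the top of its grid, 12 above the bench; axes as the tray's.
- spanner: Loose steel spanner lying on the bench; bystander. Origin: its underside.
- concentrate: Loose white bottle of coolant concentrate, 60 diameter, 130 high; bystander. Origin: centre of its underside.
- stopbox: Loose emergency-stop box, 72 x 72 x 82 high, yellow on black with a mushroom button; bystander. Origin: centre of its underside.
Things that resemble listed ones, but are neither listed nor needed, are in the scene too. Leave any red look-alike of the sump alone. Leave any blue look-alike of the rod alone.

How it is judged (in metres and radians):
On the way, in this order (a step that is already met when the one before it is completed fails the run):
1. the cage hangs on the held hook rod, lifted at least 30 mm off its ledges (contact force between rod and strainer above 1 N and contact force between the fingers and rod above 1 N and z of strainer in the frame of sump above 0.042 m), for 0.2 s.
2. the cage, carried on the hook rod, is clear of the tank: its underside above the rim (contact force between rod and strainer above 1 N and contact force between the fingers and rod above 1 N and z of strainer in the frame of sump above 0.151 m), for 0.1 s.
3. the cage stands upright and still on the tray's grid, the rod off it (x of strainer in the frame of tray_mid between -0.022 and 0.022 m and y of strainer in the frame of tray_mid between -0.027 and 0.027 m and z of strainer in the frame of tray_mid between -0.004 and 0.004 m and angle between strainer's own z axis and vertical below 0.08 rad and linear speed of strainer below 0.02 m/s and contact force between rod and strainer below 0.1 N), for 0.2 s.
At the end, for the whole second after the job is handed in: The cage stands upright (0.08 rad), still, on the tray's grid, centred within 22 mm (tray x) and 27 mm (tray y); the rod hangs released, still and upright (0.1 rad) in the fork, its collar on the arm within 4 mm in height and 12 mm sideways of the seat (all of step 3 and horizontal distance between rod and fork below 0.012 m and z of rod in the frame of fork between -0.004 and 0.004 m and angle between rod's own z axis and vertical below 0.1 rad and linear speed of rod below 0.03 m/s and contact force between the fingers and rod below 0.1 N); the robot touches nothing.
It fails at once if the hook rod presses or pulls on the cage or the tank with more than 25 N (contact force between rod and strainer above 25 N or contact force between rod and sump above 25 N).
It fails at once if the cage is forced against the tank or dropped in it (more than 40 N) (contact force between strainer and sump above 40 N).
It fails at once if the cage is dropped or pressed on the tray (more than 40 N) (contact force between strainer and tray above 40 N).
It fails at once if the gripper or arm touches the cage (contact force between any of the fingers, the arm and strainer above 0.5 N).
It fails at once if the spanner, the bottle or the stop box is moved by more than 30 mm (distance of any of spanner, concentrate, stopbox from where it was at the start of the episode above 0.03 m).
It also fails if it takes over 72 s, if anything falls off the work surface, if the arm or the gripper's body presses on something with over 40 N, if the wrist force passes 120 N, or if a joint passes its speed limit or range.

## Working session

There is one attempt and no reset: what is moved stays moved. The work goes in short steps, Python scripts to look and compute and a shell command to move; the robot and the scene stay as the last step left them, time stands still between calls to the robot, and variables do not carry over. Pictures are saved under pics/ and viewed, at most 10 in all, crops included, and the job is handed in when it is done.

```bash
ls; mkdir -p pics
python3 - <<'E'
from rig import *
import cv2
for n in("side","top"):
    cv2.imwrite(f"pics/{n}0.png",grab_frame(n)[:,:,::-1])
    c=get_calibration(n);print(n,c["K"],c["R"],c["t"])
s=sense();print(s)
import rig;print([k for k in dir(rig) if k[0]!='_'])
E
```

```text
pics
side [[367.71927541   0.         254.6777938 ]
 [  0.         367.71927541 190.3477325 ]
 [  0.           0.           1.        ]] [[-0.99882934 -0.047746   -0.00776279]
 [-0.02460971  0.63972567 -0.76820923]
 [ 0.04164497 -0.76711888 -0.64015179]] [ 490.63372825  144.0251717  1115.81543104]
top [[406.99129349   0.         263.28639738]
 [  0.         406.99129349 188.65635965]
 [  0.           0.           1.        ]] [[-0.01290356 -0.99988852  0.00751295]
 [-0.99849278  0.01248397 -0.0534445 ]
 [ 0.05334475 -0.00819125 -0.99854256]] [ -36.72125428  520.75866588 1216.6223312 ]
{'clock': 0.1, 'qpos': array([-1.18939517e+00,  3.53607961e-01,  1.63404220e+00, -1.62878349e-05,
        1.15520335e+00, -2.40515666e-03]), 'qvel': array([ 0.00062682, -0.00193119, -0.00308906,  0.00164543,  0.00025483,
        0.00041995]), 'joint_efforts': array([ 3.92446573e-04, -6.06357551e+01, -3.42821395e+01, -2.87084174e-05,
        3.86203435e-03, -2.75781855e-05]), 'eef_pos': array([ 233.8688082 , -579.14211519,  230.62611429]), 'tcp_rot': array([-3.14033177e+00,  1.18604698e-05,  3.83812911e-01]), 'contact_force': array([ 0.2090861 ,  0.55904031, -0.41659671]), 'wrist_torque': array([-0.00100393, -0.03845538,  0.03591252]), 'grasp_force': 0.0, 'opening': 0.9973077360488389}
['MotionError', 'get_calibration', 'grab_frame', 'grip_depth', 'sense', 'sign_off']
```

View pics/side0.png

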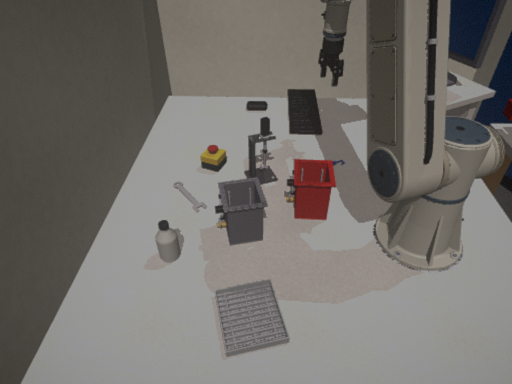

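View pics/top0.png

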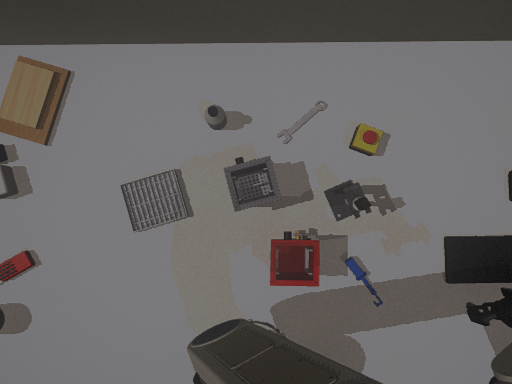

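```bash
python3 -c "
from rig import *
print(grip_depth)"
```

```text
18.700000000000003
```

The side view shows the grey sump (242,210), red decoy (312,190), stand with rod (262,150), and tray (250,315). In the top view the sump is at (252,184), the stand at (348,200) with the rod handle at (362,204), and the tray at (155,200). Next I'll enlarge these.

Run:
```python
import cv2,numpy as np
t=cv2.imread('pics/top0.png');s=cv2.imread('pics/side0.png')
def c(im,x,y,w,h,W,H):
    return cv2.resize(im[y:y+h,x:x+w],(W,H),interpolation=cv2.INTER_CUBIC)
a=np.hstack([c(t,217,145,80,60+15,400,375-75),c(t,315,165,80,60,400,300)])
b=np.hstack([c(t,115,160,80,80,300,300),c(s,215,170,60,80,225,300),c(s,235,110,55,60,275,300)])
a=np.hstack([c(t,217,150,80,60,400,300),c(t,315,175,80,60,400,300)])
o=np.vstack([a,b]);o=cv2.convertScaleAbs(o,alpha=1.6)
cv2.imwrite('pics/c0.png',o);print(o.shape)
```

```text
(600, 800, 3)
```

View pics/c0.png

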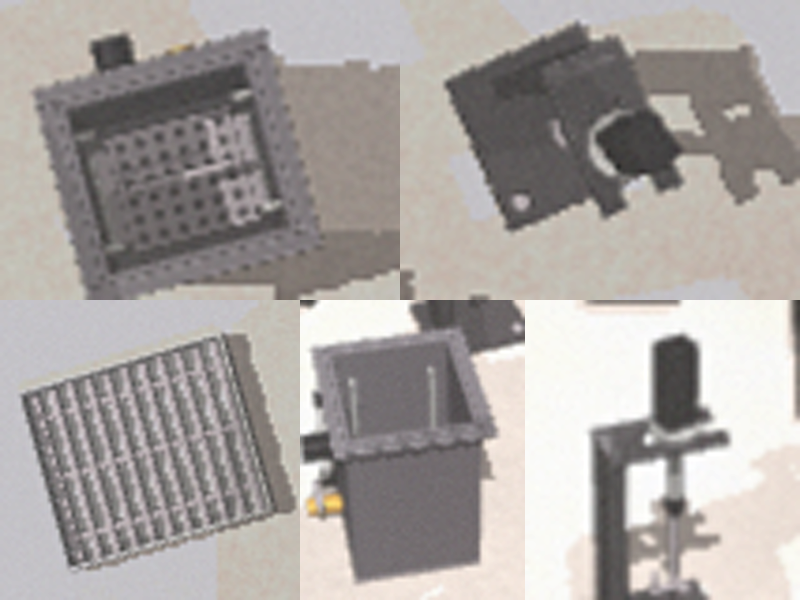

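The enlarged view shows all the corners clearly. I'll cast rays for the sump rim (z=150), the arm top (z=170), the tray rim (z=22) and the handle top (z=237).

```bash
cat > h.py <<'E'
import numpy as np,cv2
from rig import *
def cast(n,uv,z):
    c=get_calibration(n);C=-c["R"].T@c["t"]
    uv=np.atleast_2d(np.array(uv,float))
    d=(np.linalg.inv(c["K"])@np.c_[uv,np.ones(len(uv))].T).T@c["R"]
    return C+d*((z-C[2])/d[:,2])[:,None]
def proj(n,X):
    c=get_calibration(n);X=np.atleast_2d(X);p=(c["K"]@(c["R"]@X.T+c["t"][:,None])).T
    return p[:,:2]/p[:,2:]
def tri(uvt,uvs):
    A=[];b=[]
    for n,uv in(("top",uvt),("side",uvs)):
        c=get_calibration(n);P=c["K"]@np.c_[c["R"],c["t"]]
        for i in(0,1):
            r=uv[i]*P[2]-P[i];A.append(r[:3]/np.linalg.norm(r[:3]));b.append(-r[3]/np.linalg.norm(r[:3]))
    return np.linalg.lstsq(np.array(A),np.array(b),rcond=None)[0]
E
python3 - <<'E'
from h import *
np.set_printoptions(precision=1,suppress=True)
def rect(name,n,uv,z):
    p=cast(n,uv,z);e=np.roll(p,-1,0)-p
    print(name,p.mean(0),np.linalg.norm(e,axis=1),np.degrees(np.arctan2(e[:,1],e[:,0])));return p
f=lambda L,o,s,b:[((x-o[0])/s+b[0],(y-o[1])/s+b[1]) for x,y in L]
rect('sumpT','top',f([(38,92),(268,32),(322,242),(88,300)],(0,0),5,(217,150)),150)
rect('sumpS','side',f([(313,346),(465,328),(497,437),(335,462)],(300,300),3.75,(215,170)),150)
rect('tray','top',f([(22,395),(225,332),(275,512),(72,570)],(0,300),3.75,(115,160)),22)
rect('base','top',f([(447,80),(584,24)],(400,0),5,(315,175)),6)
rect('base2','top',f([(447,80),(513,229)],(400,0),5,(315,175)),6)
rect('arm','top',f([(545,68),(628,40),(682,182),(607,214)],(400,0),5,(315,175)),170)
rect('handletop','top',f([(600,128),(655,108),(682,152),(622,175)],(400,0),5,(315,175)),237)
print(cast('side',f([(675,342)],(525,300),5,(235,110)),237), cast('side',f([(675,435)],(525,300),5,(235,110)),172))
E
```

```text
sumpT [527.9 -14.2 150. ] [128.2 117.1 129.4 115.2] [ -76.  -166.4  103.2   13. ]
sumpS [525.6  -8.  150. ] [122.4 131.9 119.5 136. ] [-166.9  102.4   15.1  -76.3]
tray [488.3 282.5  22. ] [169.2 149.9 167.1 145.6] [ -73.3 -164.7  105.2   16.1]
base [ 527.8 -271.7    6. ] [90.7 90.7] [-68.6 111.4]
base2 [ 465.7 -248.6    6. ] [98.7 98.7] [-157.2   22.8]
arm [ 478.3 -292.   170. ] [46.6 80.  43.2 83.4] [ -72.1 -160.6  112.2   21.8]
handletop [ 469.3 -287.7  237. ] [29.2 25.4 32.  25.5] [ -70.9 -149.7  110.1   23.8]
[[ 469.4 -291.8  237. ]] [[ 468.5 -282.2  172. ]]
```

```bash
python3 -m creep '[{"z":-30},{"z":-30},{"x":40.8,"y":-22.4},{"x":40.8,"y":-22.4},{"x":40.8,"y":-22.4},{"x":40.8,"y":-22.4},{"x":40.8,"y":-22.4},{"x":40.8,"y":-22.4},{"x":40.8,"y":-22.4},{"x":40.8,"y":-22.4},{"rz":-0.174},{"rz":-0.174},{"rz":-0.174},{"rz":-0.174},{"rz":-0.174},{"rz":-0.174},{"rz":-0.174},{"rz":-0.174},{"rz":-0.171},{}]'
python3 - <<'E'
from h import *
s=sense();print(s["eef_pos"],s["tcp_rot"],s["qpos"])
t=grab_frame("top")[:,:,::-1];d=grab_frame("side")[:,:,::-1]
cv2.imwrite('pics/t1.png',t);cv2.imwrite('pics/s1.png',d)
c=lambda im,x,y,w,h:cv2.resize(im[y:y+h,x:x+w],(400,400),interpolation=cv2.INTER_CUBIC)
cv2.imwrite('pics/c1.png',cv2.convertScaleAbs(np.hstack([c(t,310,150,100,100),c(d,215,80,100,100)]),alpha=1.7))
E
```

```text
[ 233.8688082  -579.14211519  230.62611429] [-3.14033177e+00  1.18604698e-05  3.83812911e-01] [-1.18939517e+00  3.53607961e-01  1.63404220e+00 -1.62878349e-05
  1.15520335e+00 -2.40515666e-03]schema error: expected keys x, y, z, rx, ry, rz, hand
```

View pics/c1.png

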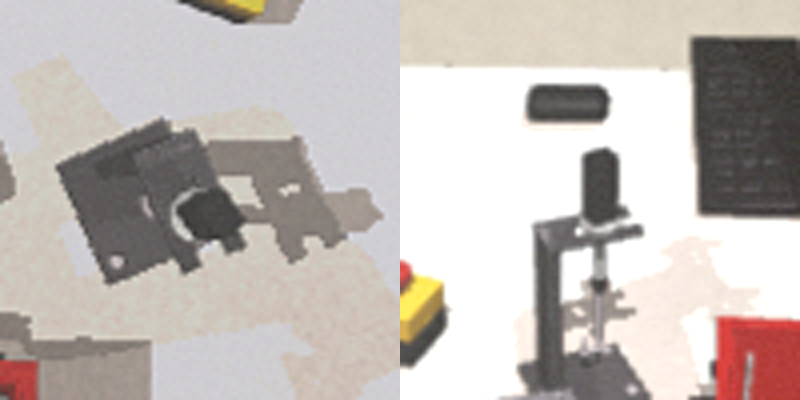

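The move was refused because of the empty row. The picture still shows the rod seated in the fork, with the hook's bottom at about side px (262,169) and its tip on the left, so it points along stand +x.

```bash
python3 -m creep '[{"z":-30},{"z":-30},{"x":40.8,"y":-22.4},{"x":40.8,"y":-22.4},{"x":40.8,"y":-22.4},{"x":40.8,"y":-22.4},{"x":40.8,"y":-22.4},{"x":40.8,"y":-22.4},{"x":40.8,"y":-22.4},{"x":40.8,"y":-22.4},{"rz":-0.174},{"rz":-0.174},{"rz":-0.174},{"rz":-0.174},{"rz":-0.174},{"rz":-0.174},{"rz":-0.174},{"rz":-0.174},{"rz":-0.171},{"z":0}]'
python3 - <<'E'
from h import *
s=sense();print(s["eef_pos"],s["tcp_rot"],s["qpos"])
for z in(20,35,50,65): print(z,proj("side",[474,-290,z]))
E
```

```text
[ 233.91368899 -579.27259336  230.83559591] [-3.14073473e+00  1.53426387e-05  3.83828418e-01] [-1.18940484e+00  3.53416414e-01  1.63383230e+00 -1.90553327e-05
  1.15520182e+00 -2.42922293e-03]
20 [[263.11886012 171.61635122]]
35 [[263.14748781 168.30915093]]
50 [[263.17653012 164.95405265]]
65 [[263.20599611 161.55000824]]schema error: expected keys x, y, z, rx, ry, rz, hand
```

```bash
python3 -m creep '[{"x":0,"y":0,"z":-30,"rx":0,"ry":0,"rz":0,"hand":85},{"x":40.8,"y":-22.4,"z":0,"rx":0,"ry":0,"rz":0,"hand":85},{"x":40.8,"y":-22.4,"z":0,"rx":0,"ry":0,"rz":0,"hand":85},{"x":40.8,"y":-22.4,"z":0,"rx":0,"ry":0,"rz":0,"hand":85},{"x":40.8,"y":-22.4,"z":0,"rx":0,"ry":0,"rz":0,"hand":85},{"x":40.8,"y":-22.4,"z":0,"rx":0,"ry":0,"rz":0,"hand":85},{"x":40.8,"y":-22.4,"z":0,"rx":0,"ry":0,"rz":0,"hand":85},{"x":40.8,"y":-22.4,"z":0,"rx":0,"ry":0,"rz":0,"hand":85},{"x":40.8,"y":-22.4,"z":0,"rx":0,"ry":0,"rz":0,"hand":85},{"x":0,"y":0,"z":0,"rx":0,"ry":0,"rz":-0.174,"hand":85},{"x":0,"y":0,"z":0,"rx":0,"ry":0,"rz":-0.174,"hand":85},{"x":0,"y":0,"z":0,"rx":0,"ry":0,"rz":-0.174,"hand":85},{"x":0,"y":0,"z":0,"rx":0,"ry":0,"rz":-0.174,"hand":85},{"x":0,"y":0,"z":0,"rx":0,"ry":0,"rz":-0.174,"hand":85},{"x":0,"y":0,"z":0,"rx":0,"ry":0,"rz":-0.174,"hand":85},{"x":0,"y":0,"z":0,"rx":0,"ry":0,"rz":-0.174,"hand":85},{"x":0,"y":0,"z":0,"rx":0,"ry":0,"rz":-0.174,"hand":85},{"x":0,"y":0,"z":0,"rx":0,"ry":0,"rz":-0.171,"hand":85},{"x":0,"y":0,"z":0,"rx":0,"ry":0,"rz":0,"hand":85}]'
python3 - <<'E'
from h import *
s=sense();print(s["eef_pos"],s["tcp_rot"],s["qpos"])
t=grab_frame("top")[:,:,::-1];d=grab_frame("side")[:,:,::-1]
cv2.imwrite('pics/t2.png',t);cv2.imwrite('pics/s2.png',d)
c=lambda im,x,y,w,h:cv2.resize(im[y:y+h,x:x+w],(400,400),interpolation=cv2.INTER_CUBIC)
cv2.imwrite('pics/c2.png',cv2.convertScaleAbs(np.hstack([c(t,310,150,100,100),c(d,215,80,100,100)]),alpha=1.7))
print(proj("top",s["eef_pos"]),proj("side",s["eef_pos"]))
E
```

```text
clock: 2.7
eef_pos: [469.5, -291.1, 291.1]
tcp_rot: [-3.141, -0.0, 1.946]
contact_force: [0.1, -0.4, -1.0]
opening: 0.993
grasp_force: 0.0
[ 469.4745689  -291.09474268  291.1352739 ] [-3.14140248e+00 -2.47533089e-04  1.94564368e+00] [-5.57739455e-01  1.86327191e-01  1.72097339e+00 -5.58371482e-06
  1.23460418e+00 -9.32584986e-01]
[[370.21499189 202.65823112]] [[265.13796465 103.33411611]]
```

View pics/c2.png

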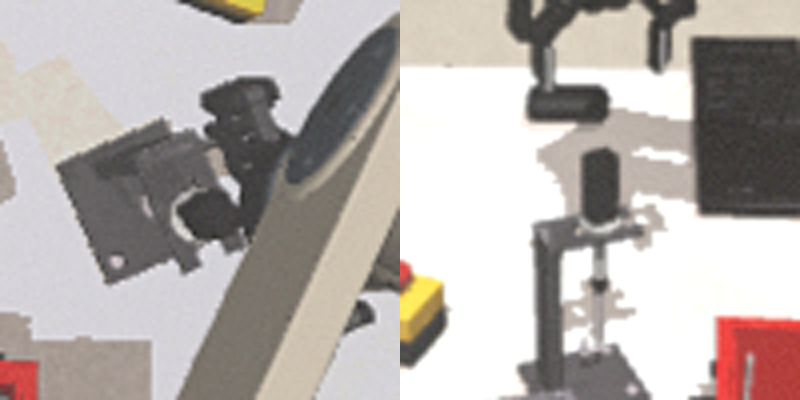

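The fingers straddle the handle evenly (tips at crop 545 and 660, handle at 600). I'll descend and grip.

```bash
python3 -m creep '[{"x":0,"y":0,"z":25,"rx":0,"ry":0,"rz":0,"hand":85},{"x":0,"y":0,"z":25,"rx":0,"ry":0,"rz":0,"hand":85},{"x":0,"y":0,"z":25,"rx":0,"ry":0,"rz":0,"hand":85},{"x":0,"y":0,"z":20,"rx":0,"ry":0,"rz":0,"hand":85},{"x":0,"y":0,"z":7,"rx":0,"ry":0,"rz":0,"hand":85},{"x":0,"y":0,"z":0,"rx":0,"ry":0,"rz":0,"hand":60},{"x":0,"y":0,"z":0,"rx":0,"ry":0,"rz":0,"hand":40},{"x":0,"y":0,"z":0,"rx":0,"ry":0,"rz":0,"hand":30},{"x":0,"y":0,"z":0,"rx":0,"ry":0,"rz":0,"hand":20},{"x":0,"y":0,"z":0,"rx":0,"ry":0,"rz":0,"hand":20},{"x":0,"y":0,"z":0,"rx":0,"ry":0,"rz":0,"hand":20},{"x":0,"y":0,"z":0,"rx":0,"ry":0,"rz":0,"hand":20}]' 80
```

```text
clock: 4.3
eef_pos: [469.9, -291.4, 190.3]
tcp_rot: [3.141, 0.001, 1.947]
contact_force: [-0.9, 0.5, 6.0]
opening: 0.313
grasp_force: 78.2
```

```bash
python3 -m creep '[{"x":0,"y":0,"z":-3,"rx":0,"ry":0,"rz":0,"hand":20},{"x":0,"y":0,"z":-4,"rx":0,"ry":0,"rz":0,"hand":20},{"x":0,"y":0,"z":0,"rx":0,"ry":0,"rz":0,"hand":20},{"x":0,"y":-8,"z":0,"rx":0,"ry":0,"rz":0,"hand":20},{"x":0,"y":-8,"z":0,"rx":0,"ry":0,"rz":0,"hand":20},{"x":0,"y":-8,"z":0,"rx":0,"ry":0,"rz":0,"hand":20},{"x":0,"y":-10,"z":0,"rx":0,"ry":0,"rz":0,"hand":20},{"x":0,"y":-12,"z":0,"rx":0,"ry":0,"rz":0,"hand":20},{"x":0,"y":-12,"z":0,"rx":0,"ry":0,"rz":0,"hand":20},{"x":0,"y":-12,"z":0,"rx":0,"ry":0,"rz":0,"hand":20},{"x":0,"y":-10,"z":0,"rx":0,"ry":0,"rz":0,"hand":20},{"x":0,"y":0,"z":-40,"rx":0,"ry":0,"rz":0,"hand":20},{"x":0,"y":0,"z":-40,"rx":0,"ry":0,"rz":0,"hand":20},{"x":0,"y":0,"z":-30,"rx":0,"ry":0,"rz":0,"hand":20},{"x":0,"y":0,"z":0,"rx":0,"ry":0,"rz":0,"hand":20}]'
```

```text
clock: 6.18
eef_pos: [395.9, -321.5, 308.4]
tcp_rot: [3.139, 0.004, 1.947]
contact_force: [0.2, 0.1, -3.2]
opening: 0.318
grasp_force: 79.5
```

```bash
python3 -m creep '[{"x":0,"y":0,"z":-37,"rx":0,"ry":0,"rz":0,"hand":20},{"x":20.4,"y":17,"z":0,"rx":0,"ry":0,"rz":0,"hand":20},{"x":33,"y":28.5,"z":0,"rx":0,"ry":0,"rz":0,"hand":20},{"x":33,"y":28.5,"z":0,"rx":0,"ry":0,"rz":0,"hand":20},{"x":33,"y":28.5,"z":0,"rx":0,"ry":0,"rz":0,"hand":20},{"x":33,"y":28.5,"z":0,"rx":0,"ry":0,"rz":0,"hand":20},{"x":33,"y":28.5,"z":0,"rx":0,"ry":0,"rz":0,"hand":20},{"x":33,"y":28.5,"z":0,"rx":0,"ry":0,"rz":0,"hand":20},{"x":25,"y":22,"z":0,"rx":0,"ry":0,"rz":0,"hand":20},{"x":0,"y":0,"z":0,"rx":0,"ry":0,"rz":0.072,"hand":20},{"x":0,"y":0,"z":0,"rx":0,"ry":0,"rz":0.072,"hand":20},{"x":0,"y":0,"z":0,"rx":0,"ry":0,"rz":0,"hand":20},{"x":0,"y":0,"z":0,"rx":0,"ry":0,"rz":0,"hand":20}]'
python3 - <<'E'
from h import *
s=sense();print(s["eef_pos"],s["tcp_rot"],s["contact_force"])
t=grab_frame("top")[:,:,::-1];d=grab_frame("side")[:,:,::-1]
cv2.imwrite('pics/t3.png',t);cv2.imwrite('pics/s3.png',d)
p=proj("side",s["eef_pos"]);print(proj("top",s["eef_pos"]),p)
x0,y0=int(p[0,0])-50,int(p[0,1])-30;print(x0,y0)
c=lambda im,x,y,w,h:cv2.resize(im[y:y+h,x:x+w],None,fx=5,fy=5,interpolation=cv2.INTER_CUBIC)
cv2.imwrite('pics/c3.png',cv2.convertScaleAbs(np.hstack([c(d,x0,y0,90,120),c(t,217,145,70,120)]),alpha=1.7))
E
```

```text
clock: 7.8
eef_pos: [500.8, -17.2, 342.4]
tcp_rot: [-3.14, -0.0, 1.804]
contact_force: [0.1, -1.3, -1.3]
opening: 0.315
grasp_force: 79.4
[500.75215697 -17.16747895 342.36465451] [-3.14038486e+00 -3.59218169e-04  1.80412620e+00] [ 0.08003576 -1.29656532 -1.34539574]
[[252.70320264 189.67176245]] [[250.1852849  134.12803998]]
200 104
```

View pics/c3.png

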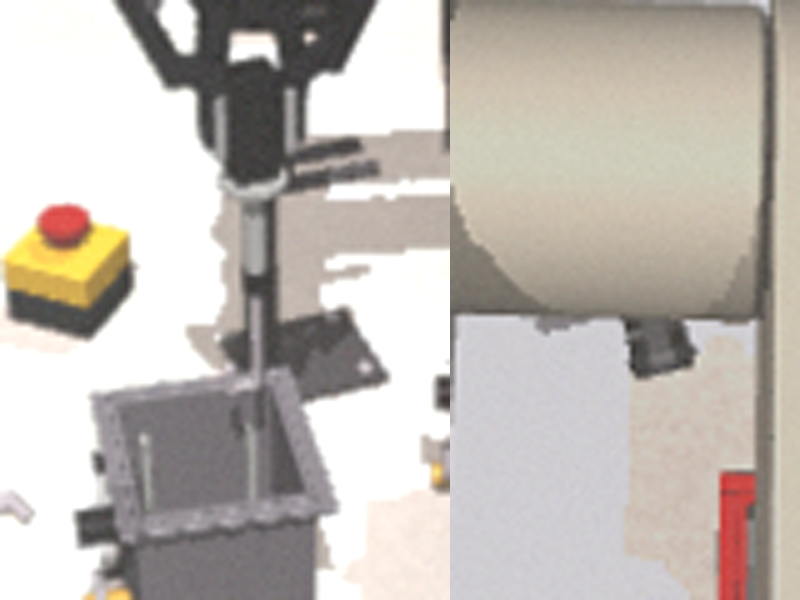

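Run:
```python
from h import *
np.set_printoptions(precision=1,suppress=True)
# collar underside center, from side px; nut bottom
print("collar",cast("side",[(200+255/5,104+186/5)],324.5))
for z in(322,256): print(z,proj("side",[501,-17,z])*5-np.array([1000,520]))
ax=np.array([np.cos(.233),np.sin(.233)])
for L in range(105,155,5):
    z=322-L; print(L,[ (proj("side",[*(np.array([501,-17])+k*ax),z+3*(k<12)])*5-np.array([1000,520]))[0].round(0) for k in(0,8,16)])
d=cv2.imread('pics/s3.png');c=d[104+68:104+100,200+40:200+64]
c=cv2.resize(c,None,fx=16,fy=16,interpolation=cv2.INTER_CUBIC);cv2.imwrite('pics/c4.png',cv2.convertScaleAbs(c,alpha=2.2,beta=-20))
```

```text
collar [[498.7 -12.3 324.5]]
322 [[251.  185.2]]
256 [[253.  290.3]]
105 [array([254., 344.]), array([240., 346.]), array([225., 352.])]
110 [array([254., 351.]), array([240., 353.]), array([226., 359.])]
115 [array([254., 358.]), array([240., 360.]), array([226., 366.])]
120 [array([254., 366.]), array([240., 367.]), array([226., 373.])]
125 [array([254., 373.]), array([240., 374.]), array([226., 380.])]
130 [array([255., 380.]), array([240., 381.]), array([226., 387.])]
135 [array([255., 387.]), array([241., 389.]), array([227., 394.])]
140 [array([255., 394.]), array([241., 395.]), array([227., 401.])]
145 [array([255., 401.]), array([241., 402.]), array([227., 408.])]
150 [array([255., 408.]), array([241., 409.]), array([227., 415.])]
```

View pics/c4.png

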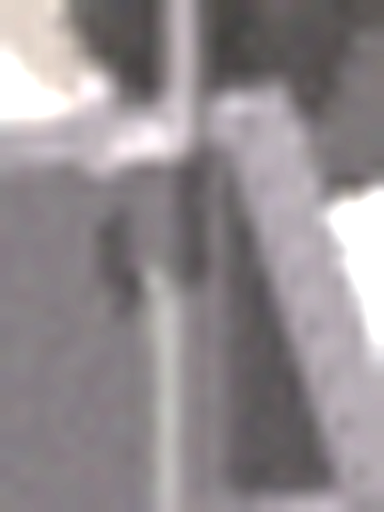

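The hook's bottom edge is at side row ≈182, which makes the hook length about 132 ±4. The tip points to tank +x. I'll check the lateral offset by masking the sump rim in the first top image.

Run:
```python
from h import *
np.set_printoptions(precision=1,suppress=True)
t=cv2.imread('pics/top0.png');x0,y0=215,145;c=cv2.resize(t[y0:220,x0:295],None,fx=4,fy=4,interpolation=cv2.INTER_CUBIC)
g=c.max(2)
for th in(75,82,90):
    m=(g<th).astype(np.uint8);m=cv2.morphologyEx(m,cv2.MORPH_CLOSE,np.ones((25,25)));m=cv2.morphologyEx(m,cv2.MORPH_OPEN,np.ones((61,61)))
    cs,_=cv2.findContours(m,0,2);k=max(cs,key=cv2.contourArea);r=cv2.minAreaRect(k)
    b=(cv2.boxPoints(r)+.5)/4-.5+[x0,y0];p=cast("top",b,150);e=np.roll(p,-1,0)-p
    print(th,p.mean(0),np.linalg.norm(e,axis=1),np.degrees(np.arctan2(e[:,1],e[:,0])))
# bail: bright row-ridge on the lid
print("bail",cast("top",[(217+113/5,150+186/5),(217+243/5,150+158/5)],74))
s=t[182-9:184+9,236:272].max(2);print(s)
```

```text
75 [527.7 -14.4 150. ] [133.6 121.4 132.8 121.3] [-90.7 179.2  89.3  -0.5]
82 [529.1 -14.9 150. ] [139.8 129.2 139.  129.1] [ -89.2 -179.3   90.8    1. ]
90 [529.1 -14.8 150. ] [141.1 130.4 140.2 130.3] [ -88.7 -178.9   91.3    1.5]
bail [[522.1  25.2  74. ]
 [537.3 -49.8  74. ]]
[[ 48  49  47  48  47  47  44  50  49  49  55  52  51  54  53  55  52  48
   68  90  83  77  76  63  57  67  97  72 101 102  96  52  56  76  80  90]
 [ 46  47  46  45  49  49  55  54  56  54  53  54  52  49  66  80  83  79
   80  80  66  78 117 105  52  73 102  93 104  99  83  55  53  71  82  79]
 [ 51  47  53  55  54  52  54  53  53  49  62  76  84  81  81  80  67  70
   84  75  47  59  96 115  87 100 101  99 103 104  97  65  54  69  80  68]
 [ 51  50  55  54  53  51  55  70  81  83  78  79  66  70  83  78  46  56
   81  80  70  77  89 113 100 103 102 100  80 102  97  66  53  61  81  80]
 [ 52  54  54  64  82  84  80  78  68  77  85  74  47  56  83  79  69  71
   80  80  79  78  86 113  90  64  83  96  82 101  98  78  49  59  75  84]
 [ 54  61  84  79  77  75  84  78  54  55  74  80  67  67  80  79  79  79

[... 1461 characters left out ...]
  57  61  69  65  47  51  70
   70  66  66  70  70  69  62  78 102  84  55  75  96  80 103  99  78  50]
 [ 53  73  72  68  69  73  68  58  59  69  67  43  51  71  69  61  68  69
   70  68  62  65  68  59  48  63 104  95  61  82 103  98 103  96  80  53]
 [ 51  71  70  69  69  66  65  44  52  73  69  63  69  70  68  67  69  66
   69  63  45  52  72  64  46  67 106 103 100 100 103 104 103 105 105  89]
 [ 46  60  69  69  67  60  68  60  63  70  70  67  71  70  68  66  46  54
   68  66  47  58  72  69  67  68  82 104  97  79  86  98  65  89 121 103]
 [ 47  59  71  69  69  69  70  69  69  71  70  67  48  50  71  66  49  56
   70  69  68  70  71  68  67  55  68  99  82  54  73  97  56  68  65  58]]
```

```bash
python3 -m creep '[{"x":-3,"y":0,"z":15,"rx":0,"ry":0,"rz":0,"hand":20},{"x":0,"y":0,"z":15,"rx":0,"ry":0,"rz":0,"hand":20},{"x":0,"y":0,"z":15,"rx":0,"ry":0,"rz":0,"hand":20},{"x":0,"y":0,"z":15,"rx":0,"ry":0,"rz":0,"hand":20},{"x":0,"y":0,"z":15,"rx":0,"ry":0,"rz":0,"hand":20},{"x":0,"y":0,"z":15,"rx":0,"ry":0,"rz":0,"hand":20},{"x":0,"y":0,"z":10,"rx":0,"ry":0,"rz":0,"hand":20},{"x":0,"y":0,"z":10,"rx":0,"ry":0,"rz":0,"hand":20},{"x":0,"y":0,"z":0,"rx":0,"ry":0,"rz":0,"hand":20}]'
python3 -m creep '[{"x":0,"y":0,"z":5,"rx":0,"ry":0,"rz":0,"hand":20},{"x":0,"y":0,"z":5,"rx":0,"ry":0,"rz":0,"hand":20},{"x":0,"y":0,"z":3,"rx":0,"ry":0,"rz":0,"hand":20},{"x":0,"y":0,"z":3,"rx":0,"ry":0,"rz":0,"hand":20},{"x":0,"y":0,"z":0,"rx":0,"ry":0,"rz":0,"hand":20},{"x":0,"y":0,"z":0,"rx":0,"ry":0,"rz":0,"hand":20}]'
```

```text
clock: 9.02
eef_pos: [501.4, -19.9, 232.6]
tcp_rot: [-3.14, -0.0, 1.803]
contact_force: [-0.5, 0.5, -1.8]
opening: 0.317
grasp_force: 79.5
clock: 9.78
eef_pos: [501.9, -19.9, 217.4]
tcp_rot: [3.141, 0.0, 1.803]
contact_force: [0.4, 0.4, -2.4]
opening: 0.313
grasp_force: 79.5
```

```bash
python3 -m creep '[{"x":0,"y":0,"z":2,"rx":0,"ry":0,"rz":0,"hand":20},{"x":0,"y":0,"z":2,"rx":0,"ry":0,"rz":0,"hand":20},{"x":0,"y":0,"z":2,"rx":0,"ry":0,"rz":0,"hand":20},{"x":0,"y":0,"z":2,"rx":0,"ry":0,"rz":0,"hand":20},{"x":0,"y":0,"z":0,"rx":0,"ry":0,"rz":0,"hand":20}]' | head -4
for i in 1; do python3 -m creep '[{"x":0,"y":0,"z":1,"rx":0,"ry":0,"rz":0,"hand":20},{"x":0,"y":0,"z":1,"rx":0,"ry":0,"rz":0,"hand":20},{"x":0,"y":0,"z":0,"rx":0,"ry":0,"rz":0,"hand":20}]' | sed -n '2p;4p'; done
```

```text
clock: 10.4
eef_pos: [501.6, -19.9, 209.0]
tcp_rot: [-3.141, -0.0, 1.803]
contact_force: [0.4, -0.1, -2.7]
eef_pos: [501.7, -19.9, 207.2]
contact_force: [0.1, -0.4, -2.1]
```

```bash
python3 -m creep '[{"x":0,"y":0,"z":1,"rx":0,"ry":0,"rz":0,"hand":20},{"x":0,"y":0,"z":0,"rx":0,"ry":0,"rz":0,"hand":20}]' | sed -n '2p;4p'
```

```text
eef_pos: [501.7, -19.9, 206.2]
contact_force: [0.7, -0.3, -1.5]
```

```bash
python3 -m creep '[{"x":0,"y":0,"z":1,"rx":0,"ry":0,"rz":0,"hand":20},{"x":0,"y":0,"z":0,"rx":0,"ry":0,"rz":0,"hand":20}]' | sed -n '2p;4p'
```

```text
eef_pos: [501.7, -19.9, 205.2]
contact_force: [-0.4, -0.0, -1.6]
```

```bash
python3 -m creep '[{"x":0,"y":0,"z":1,"rx":0,"ry":0,"rz":0,"hand":20},{"x":0,"y":0,"z":0,"rx":0,"ry":0,"rz":0,"hand":20}]' | sed -n '2p;4p'
```

```text
eef_pos: [501.8, -19.9, 204.2]
contact_force: [0.7, 0.1, -1.9]
```

```bash
python3 -m creep '[{"x":0,"y":0,"z":1,"rx":0,"ry":0,"rz":0,"hand":20},{"x":0,"y":0,"z":0,"rx":0,"ry":0,"rz":0,"hand":20}]' | sed -n '2p;4p'
```

```text
eef_pos: [501.7, -19.9, 203.2]
contact_force: [0.4, -0.4, -2.8]
```

```bash
python3 -m creep '[{"x":0,"y":0,"z":1,"rx":0,"ry":0,"rz":0,"hand":20},{"x":0,"y":0,"z":0,"rx":0,"ry":0,"rz":0,"hand":20}]' | sed -n '2p;4p'
```

```text
eef_pos: [501.8, -19.9, 202.2]
contact_force: [-0.4, -0.5, -1.8]
```

```bash
python3 -m creep '[{"x":0,"y":0,"z":1,"rx":0,"ry":0,"rz":0,"hand":20},{"x":0,"y":0,"z":0,"rx":0,"ry":0,"rz":0,"hand":20}]' | sed -n '2p;4p'
```

```text
eef_pos: [501.9, -19.9, 201.3]
contact_force: [-0.8, -0.1, -1.5]
```

```bash
python3 -m creep '[{"x":0,"y":0,"z":1,"rx":0,"ry":0,"rz":0,"hand":20},{"x":0,"y":0,"z":0,"rx":0,"ry":0,"rz":0,"hand":20}]' | sed -n '2p;4p'
```

```text
eef_pos: [502.2, -19.9, 201.1]
contact_force: [-1.6, -0.2, 5.7]
```

```bash
python3 -m creep '[{"x":0,"y":0,"z":1,"rx":0,"ry":0,"rz":0,"hand":20},{"x":0,"y":0,"z":0,"rx":0,"ry":0,"rz":0,"hand":20}]' | sed -n '2p;4p'
```

```text
eef_pos: [502.5, -19.9, 200.9]
contact_force: [-3.9, 0.4, 14.4]
```

Touched the lid at TCP z≈201, as predicted. I'll back off to about 2 mm above it and slide under the bail.

```bash
python3 -m creep '[{"x":0,"y":0,"z":-2,"rx":0,"ry":0,"rz":0,"hand":20},{"x":0,"y":0,"z":-2,"rx":0,"ry":0,"rz":0,"hand":20},{"x":0,"y":0,"z":0,"rx":0,"ry":0,"rz":0,"hand":20},{"x":0,"y":2,"z":0,"rx":0,"ry":0,"rz":0,"hand":20},{"x":0,"y":2,"z":0,"rx":0,"ry":0,"rz":0,"hand":20},{"x":0,"y":2,"z":0,"rx":0,"ry":0,"rz":0,"hand":20},{"x":0,"y":0,"z":0,"rx":0,"ry":0,"rz":0,"hand":20}]' | sed -n '2p;4p'
```

```text
eef_pos: [507.8, -18.5, 203.2]
contact_force: [0.0, -0.0, -2.1]
```

```bash
python3 -m creep '[{"x":0,"y":1.5,"z":0,"rx":0,"ry":0,"rz":0,"hand":20},{"x":0,"y":1.5,"z":0,"rx":0,"ry":0,"rz":0,"hand":20},{"x":0,"y":0,"z":0,"rx":0,"ry":0,"rz":0,"hand":20}]' | sed -n '2p;4p'
```

```text
eef_pos: [510.7, -17.8, 203.3]
contact_force: [0.3, 0.4, -2.1]
```

```bash
python3 -m creep '[{"x":0,"y":1.5,"z":0,"rx":0,"ry":0,"rz":0,"hand":20},{"x":0,"y":1.5,"z":0,"rx":0,"ry":0,"rz":0,"hand":20},{"x":0,"y":0,"z":0,"rx":0,"ry":0,"rz":0,"hand":20}]' | sed -n '2p;4p'
```

```text
eef_pos: [513.6, -17.2, 203.3]
contact_force: [0.3, 0.1, -2.5]
```

```bash
python3 -m creep '[{"x":0,"y":1.5,"z":0,"rx":0,"ry":0,"rz":0,"hand":20},{"x":0,"y":1.5,"z":0,"rx":0,"ry":0,"rz":0,"hand":20},{"x":0,"y":0,"z":0,"rx":0,"ry":0,"rz":0,"hand":20}]' | sed -n '2p;4p'
```

```text
eef_pos: [516.5, -16.5, 203.3]
contact_force: [-0.2, 0.1, -2.5]
```

```bash
python3 -m creep '[{"x":0,"y":1.5,"z":0,"rx":0,"ry":0,"rz":0,"hand":20},{"x":0,"y":1.5,"z":0,"rx":0,"ry":0,"rz":0,"hand":20},{"x":0,"y":0,"z":0,"rx":0,"ry":0,"rz":0,"hand":20}]' | sed -n '2p;4p'
```

```text
eef_pos: [519.4, -15.8, 203.3]
contact_force: [-0.6, -0.4, -1.5]
```

```bash
python3 -m creep '[{"x":0,"y":1,"z":0,"rx":0,"ry":0,"rz":0,"hand":20},{"x":0,"y":0,"z":0,"rx":0,"ry":0,"rz":0,"hand":20}]' | sed -n '2p;4p'
```

```text
eef_pos: [520.4, -15.6, 203.3]
contact_force: [-0.3, -0.3, -1.1]
```

```bash
python3 -m creep '[{"x":0,"y":1,"z":0,"rx":0,"ry":0,"rz":0,"hand":20},{"x":0,"y":0,"z":0,"rx":0,"ry":0,"rz":0,"hand":20}]' | sed -n '2p;4p'
```

```text
eef_pos: [521.4, -15.3, 203.3]
contact_force: [-0.2, 0.3, -2.2]
```

```bash
python3 -m creep '[{"x":0,"y":1,"z":0,"rx":0,"ry":0,"rz":0,"hand":20},{"x":0,"y":0,"z":0,"rx":0,"ry":0,"rz":0,"hand":20}]' | sed -n '2p;4p'
```

```text
eef_pos: [522.3, -15.1, 203.3]
contact_force: [-0.0, 0.3, -2.0]
```

```bash
python3 -m creep '[{"x":0,"y":1,"z":0,"rx":0,"ry":0,"rz":0,"hand":20},{"x":0,"y":0,"z":0,"rx":0,"ry":0,"rz":0,"hand":20}]' | sed -n '2p;4p'
```

```text
eef_pos: [523.3, -14.9, 203.3]
contact_force: [0.0, 0.1, -1.2]
```

```bash
python3 -m creep '[{"x":0,"y":1,"z":0,"rx":0,"ry":0,"rz":0,"hand":20},{"x":0,"y":0,"z":0,"rx":0,"ry":0,"rz":0,"hand":20}]' | sed -n '2p;4p'
```

```text
eef_pos: [524.1, -14.6, 203.2]
contact_force: [-0.9, -0.3, -1.6]
```

```bash
python3 -m creep '[{"x":0,"y":1,"z":0,"rx":0,"ry":0,"rz":0,"hand":20},{"x":0,"y":0,"z":0,"rx":0,"ry":0,"rz":0,"hand":20}]' | sed -n '2p;4p'
```

```text
eef_pos: [524.8, -14.4, 203.2]
contact_force: [-1.4, -0.1, -1.0]
```

```bash
python3 -m creep '[{"x":0,"y":1,"z":0,"rx":0,"ry":0,"rz":0,"hand":20},{"x":0,"y":0,"z":0,"rx":0,"ry":0,"rz":0,"hand":20}]' | sed -n '2p;4p'
```

```text
eef_pos: [525.9, -14.2, 203.2]
contact_force: [-2.6, -0.4, -1.5]
```

The stem meets the bail. I'll back off 2.5 mm and lift slowly.

```bash
python3 -m creep '[{"x":0,"y":-1.5,"z":0,"rx":0,"ry":0,"rz":0,"hand":20},{"x":0,"y":-1,"z":0,"rx":0,"ry":0,"rz":0,"hand":20},{"x":0,"y":0,"z":-3,"rx":0,"ry":0,"rz":0,"hand":20},{"x":0,"y":0,"z":-3,"rx":0,"ry":0,"rz":0,"hand":20},{"x":0,"y":0,"z":-3,"rx":0,"ry":0,"rz":0,"hand":20},{"x":0,"y":0,"z":-3,"rx":0,"ry":0,"rz":0,"hand":20},{"x":0,"y":0,"z":-2,"rx":0,"ry":0,"rz":0,"hand":20},{"x":0,"y":0,"z":0,"rx":0,"ry":0,"rz":0,"hand":20}]' | sed -n '2p;4p'
```

```text
eef_pos: [523.8, -14.7, 217.5]
contact_force: [-0.4, 0.2, -2.5]
```

```bash
python3 -m creep '[{"x":0,"y":0,"z":-1.5,"rx":0,"ry":0,"rz":0,"hand":20},{"x":0,"y":0,"z":-1.5,"rx":0,"ry":0,"rz":0,"hand":20},{"x":0,"y":0,"z":0,"rx":0,"ry":0,"rz":0,"hand":20}]' | sed -n '2p;4p'
```

```text
eef_pos: [523.3, -14.8, 219.9]
contact_force: [0.3, 1.2, -6.8]
```

```bash
python3 -m creep '[{"x":0,"y":0,"z":-1.5,"rx":0,"ry":0,"rz":0,"hand":20},{"x":0,"y":0,"z":-1.5,"rx":0,"ry":0,"rz":0,"hand":20},{"x":0,"y":0,"z":0,"rx":0,"ry":0,"rz":0,"hand":20}]' | sed -n '2p;4p'
```

```text
eef_pos: [523.7, -14.8, 223.4]
contact_force: [0.2, -0.2, -5.7]
```

```bash
python3 -m creep '[{"x":0,"y":0,"z":-2,"rx":0,"ry":0,"rz":0,"hand":20},{"x":0,"y":0,"z":-2,"rx":0,"ry":0,"rz":0,"hand":20},{"x":0,"y":0,"z":-2,"rx":0,"ry":0,"rz":0,"hand":20},{"x":0,"y":0,"z":-2,"rx":0,"ry":0,"rz":0,"hand":20},{"x":0,"y":0,"z":-2,"rx":0,"ry":0,"rz":0,"hand":20},{"x":0,"y":0,"z":-2,"rx":0,"ry":0,"rz":0,"hand":20},{"x":0,"y":0,"z":0,"rx":0,"ry":0,"rz":0,"hand":20}]' | sed -n '2p;4p'
```

```text
eef_pos: [523.8, -14.8, 235.5]
contact_force: [-0.1, 1.1, -6.1]
```

```bash
python3 -m creep '[{"x":0,"y":0,"z":-3,"rx":0,"ry":0,"rz":0,"hand":20},{"x":0,"y":0,"z":-3,"rx":0,"ry":0,"rz":0,"hand":20},{"x":0,"y":0,"z":-3,"rx":0,"ry":0,"rz":0,"hand":20},{"x":0,"y":0,"z":-3,"rx":0,"ry":0,"rz":0,"hand":20},{"x":0,"y":0,"z":-3,"rx":0,"ry":0,"rz":0,"hand":20},{"x":0,"y":0,"z":-3,"rx":0,"ry":0,"rz":0,"hand":20},{"x":0,"y":0,"z":-3,"rx":0,"ry":0,"rz":0,"hand":20},{"x":0,"y":0,"z":0,"rx":0,"ry":0,"rz":0,"hand":20},{"x":0,"y":0,"z":0,"rx":0,"ry":0,"rz":0,"hand":20}]' | sed -n '1,2p;4p'
```

```text
clock: 20.65
eef_pos: [523.7, -14.8, 256.2]
contact_force: [-0.4, -0.1, -5.7]
```

```bash
python3 -m creep '[{"x":0,"y":0,"z":-4,"rx":0,"ry":0,"rz":0,"hand":20},{"x":0,"y":0,"z":-4,"rx":0,"ry":0,"rz":0,"hand":20},{"x":0,"y":0,"z":-4,"rx":0,"ry":0,"rz":0,"hand":20},{"x":0,"y":0,"z":-4,"rx":0,"ry":0,"rz":0,"hand":20},{"x":0,"y":0,"z":-4,"rx":0,"ry":0,"rz":0,"hand":20},{"x":0,"y":0,"z":-4,"rx":0,"ry":0,"rz":0,"hand":20},{"x":0,"y":0,"z":-4,"rx":0,"ry":0,"rz":0,"hand":20},{"x":0,"y":0,"z":-4,"rx":0,"ry":0,"rz":0,"hand":20},{"x":0,"y":0,"z":-4,"rx":0,"ry":0,"rz":0,"hand":20},{"x":0,"y":0,"z":-4,"rx":0,"ry":0,"rz":0,"hand":20}]' | sed -n '1,2p;4p'
```

```text
clock: 21.9
eef_pos: [523.7, -14.8, 296.5]
contact_force: [0.4, -0.2, -5.3]
```

```bash
python3 -m creep '[{"x":0,"y":0,"z":-5,"rx":0,"ry":0,"rz":0,"hand":20},{"x":0,"y":0,"z":-5,"rx":0,"ry":0,"rz":0,"hand":20},{"x":0,"y":0,"z":-5,"rx":0,"ry":0,"rz":0,"hand":20},{"x":0,"y":0,"z":-5,"rx":0,"ry":0,"rz":0,"hand":20},{"x":0,"y":0,"z":-5,"rx":0,"ry":0,"rz":0,"hand":20},{"x":0,"y":0,"z":-5,"rx":0,"ry":0,"rz":0,"hand":20},{"x":0,"y":0,"z":-5,"rx":0,"ry":0,"rz":0,"hand":20},{"x":0,"y":0,"z":-5,"rx":0,"ry":0,"rz":0,"hand":20},{"x":0,"y":0,"z":-5,"rx":0,"ry":0,"rz":0,"hand":20},{"x":0,"y":0,"z":-5,"rx":0,"ry":0,"rz":0,"hand":20},{"x":0,"y":0,"z":-5,"rx":0,"ry":0,"rz":0,"hand":20},{"x":0,"y":0,"z":-5,"rx":0,"ry":0,"rz":0,"hand":20},{"x":0,"y":0,"z":-5,"rx":0,"ry":0,"rz":0,"hand":20},{"x":0,"y":0,"z":-5,"rx":0,"ry":0,"rz":0,"hand":20},{"x":0,"y":0,"z":-5,"rx":0,"ry":0,"rz":0,"hand":20},{"x":0,"y":0,"z":-3,"rx":0,"ry":0,"rz":0,"hand":20},{"x":0,"y":0,"z":0,"rx":0,"ry":0,"rz":0,"hand":20},{"x":0,"y":0,"z":0,"rx":0,"ry":0,"rz":0,"hand":20}]' | sed -n '1,2p;4p'
python3 - <<'E'
from h import *
s=sense();print(s["eef_pos"])
t=grab_frame("top")[:,:,::-1];d=grab_frame("side")[:,:,::-1]
cv2.imwrite('pics/t5.png',t);cv2.imwrite('pics/s5.png',d)
c=lambda im,x,y,w,h:cv2.resize(im[y:y+h,x:x+w],None,fx=5,fy=5,interpolation=cv2.INTER_CUBIC)
p=proj("side",s["eef_pos"]);x0,y0=int(p[0,0])-50,int(p[0,1])-20;print(x0,y0)
cv2.imwrite('pics/c5.png',cv2.convertScaleAbs(c(d,x0,y0,100,120),alpha=1.7))
E
```

```text
clock: 24.15
eef_pos: [523.6, -14.8, 374.1]
contact_force: [-0.8, -0.2, -6.0]
[523.59569446 -14.76085763 374.08324952]
190 103
```

View pics/c5.png

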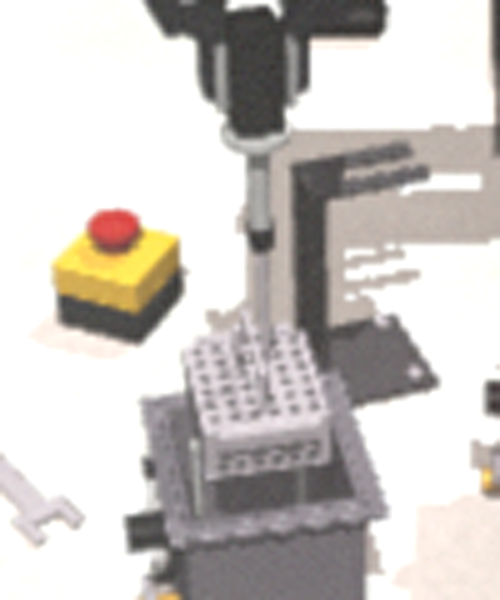

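The cage hangs level on the hook, clear of the rim. The lid corners in the crop are about (185,358), (298,330), (330,410) and (205,440). I'll use those to locate it and work out the carry to the tray.

Run:
```python
from h import *
np.set_printoptions(precision=1,suppress=True)
p=cast("side",[(190+u/5,103+v/5) for u,v in((185,358),(298,330),(330,410),(205,440))],203)
e=np.roll(p,-1,0)-p;print(p.mean(0),np.linalg.norm(e,axis=1))
# tray from side: corners in side0.png full picture
q=cast("side",[(216,290),(269,283),(287,344),(225,350)],22);print(q.mean(0),np.linalg.norm(np.roll(q,-1,0)-q,axis=1))
d=np.array([488,282])-np.array([528,-11]);y=1.803
print(d@[np.cos(y),np.sin(y)],d@[np.sin(y),-np.cos(y)])
```

```text
[527.9  -7.1 203. ] [68.2 75.1 70.9 73.3]
[490.9 293.9  22. ] [139.4 170.9 141.3 163.1]
294.3412659202935 28.49945923064282
```

```bash
python3 -m creep '[{"x":3,"y":0.3,"z":0,"rx":0,"ry":0,"rz":0,"hand":20},{"x":7,"y":0.7,"z":0,"rx":0,"ry":0,"rz":0,"hand":20},{"x":12,"y":1,"z":0,"rx":0,"ry":0,"rz":0,"hand":20},{"x":18,"y":2,"z":0,"rx":0,"ry":0,"rz":0,"hand":20},{"x":24,"y":2,"z":0,"rx":0,"ry":0,"rz":0,"hand":20},{"x":28,"y":3,"z":0,"rx":0,"ry":0,"rz":0,"hand":20},{"x":28,"y":3,"z":0,"rx":0,"ry":0,"rz":0,"hand":20},{"x":28,"y":3,"z":0,"rx":0,"ry":0,"rz":0,"hand":20},{"x":28,"y":3,"z":0,"rx":0,"ry":0,"rz":0,"hand":20},{"x":28,"y":3,"z":0,"rx":0,"ry":0,"rz":0,"hand":20},{"x":28,"y":3,"z":0,"rx":0,"ry":0,"rz":0,"hand":20},{"x":24,"y":2,"z":0,"rx":0,"ry":0,"rz":0,"hand":20},{"x":18,"y":2,"z":0,"rx":0,"ry":0,"rz":0,"hand":20},{"x":12,"y":1,"z":0,"rx":0,"ry":0,"rz":0,"hand":20},{"x":7,"y":0.7,"z":0,"rx":0,"ry":0,"rz":0,"hand":20},{"x":3,"y":0.3,"z":0,"rx":0,"ry":0,"rz":0,"hand":20},{"x":0,"y":0,"z":5,"rx":0,"ry":0,"rz":0,"hand":20}]' | sed -n '1,4p'
python3 -m creep '[{"x":0,"y":0,"z":7,"rx":0,"ry":0,"rz":0,"hand":20},{"x":0,"y":0,"z":8,"rx":0,"ry":0,"rz":0,"hand":20},{"x":0,"y":0,"z":8,"rx":0,"ry":0,"rz":0,"hand":20},{"x":0,"y":0,"z":8,"rx":0,"ry":0,"rz":0,"hand":20},{"x":0,"y":0,"z":8,"rx":0,"ry":0,"rz":0,"hand":20},{"x":0,"y":0,"z":8,"rx":0,"ry":0,"rz":0,"hand":20},{"x":0,"y":0,"z":8,"rx":0,"ry":0,"rz":0,"hand":20},{"x":0,"y":0,"z":8,"rx":0,"ry":0,"rz":0,"hand":20},{"x":0,"y":0,"z":8,"rx":0,"ry":0,"rz":0,"hand":20},{"x":0,"y":0,"z":8,"rx":0,"ry":0,"rz":0,"hand":20},{"x":0,"y":0,"z":8,"rx":0,"ry":0,"rz":0,"hand":20},{"x":0,"y":0,"z":8,"rx":0,"ry":0,"rz":0,"hand":20},{"x":0,"y":0,"z":7,"rx":0,"ry":0,"rz":0,"hand":20},{"x":0,"y":0,"z":5,"rx":0,"ry":0,"rz":0,"hand":20},{"x":0,"y":0,"z":5,"rx":0,"ry":0,"rz":0,"hand":20},{"x":0,"y":0,"z":0,"rx":0,"ry":0,"rz":0,"hand":20}]' | sed -n '1,4p'
python3 - <<'E'
from h import *
s=sense();print(s["eef_pos"])
d=grab_frame("side")[:,:,::-1];t=grab_frame("top")[:,:,::-1]
cv2.imwrite('pics/s6.png',d);cv2.imwrite('pics/t6.png',t)
c=lambda im,x,y,w,h:cv2.resize(im[y:y+h,x:x+w],None,fx=5,fy=5,interpolation=cv2.INTER_CUBIC)
cv2.imwrite('pics/c6.png',cv2.convertScaleAbs(np.hstack([c(d,205,245,90,115),c(t,110,150,70,115)]),alpha=1.6))
E
```

```text
clock: 26.38
eef_pos: [485.2, 280.0, 369.5]
tcp_rot: [3.141, -0.0, 1.802]
contact_force: [-0.0, -1.5, -6.1]
clock: 28.38
eef_pos: [484.7, 280.1, 256.9]
tcp_rot: [-3.141, 0.0, 1.803]
contact_force: [0.6, -0.7, -6.0]
[484.7018486  280.10433353 256.91116693]
```

View pics/c6.png

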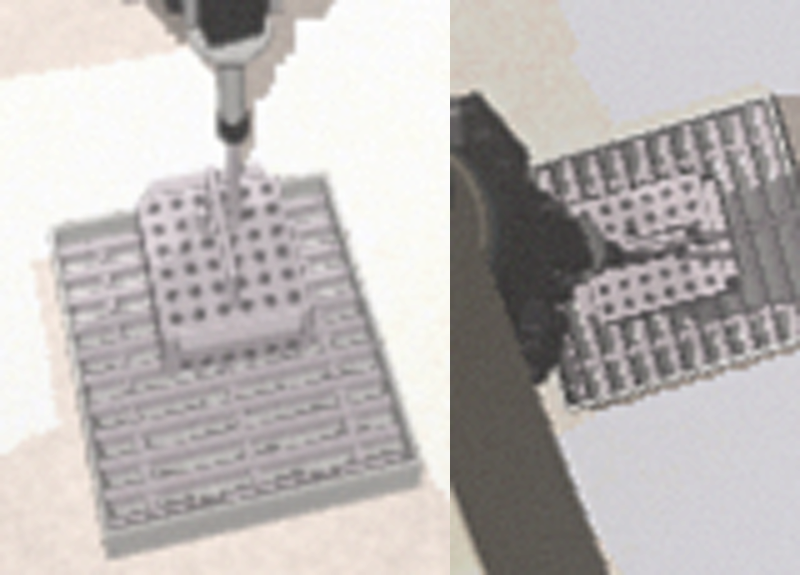

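The picture shows the cage about 38 mm above the grid, near the tray's middle but with more grid visible on the camera side. The lid corners are (138,207), (275,180), (312,306) and (172,335), and the rim corners are (53,230), (328,178), (420,463) and (105,522).

Run:
```python
from h import *
np.set_printoptions(precision=1,suppress=True)
S=lambda L:[(205+u/5,245+v/5) for u,v in L]
T=lambda L:[(110+(u-450)/5,150+v/5) for u,v in L]
def r(p): print(p.mean(0),np.linalg.norm(np.roll(p,-1,0)-p,axis=1))
r(cast("side",S([(138,207),(275,180),(312,306),(172,335)]),86))
r(cast("side",S([(53,230),(328,178),(420,463),(105,522)]),22))
l=cast("top",T([(718,178),(738,288)]),86);w=np.array([np.cos(1.803),np.sin(1.803),0])
print("top lid",l.mean(0)+38*w,np.linalg.norm(l[0]-l[1]))
```

```text
[488.3 284.4  86. ] [67.8 71.5 65.3 71.3]
[488.3 288.4  22. ] [146.5 163.6 146.7 159.4]
top lid [488.6 271.8  86. ] 63.641589341661906
```

```bash
python3 -m creep '[{"x":2,"y":0.4,"z":3,"rx":0,"ry":0,"rz":0,"hand":20},{"x":2,"y":0.5,"z":5,"rx":0,"ry":0,"rz":0,"hand":20},{"x":2,"y":0.5,"z":6,"rx":0,"ry":0,"rz":0,"hand":20},{"x":0,"y":0,"z":6,"rx":0,"ry":0,"rz":0,"hand":20},{"x":0,"y":0,"z":4,"rx":0,"ry":0,"rz":0,"hand":20},{"x":0,"y":0,"z":3,"rx":0,"ry":0,"rz":0,"hand":20},{"x":0,"y":0,"z":2,"rx":0,"ry":0,"rz":0,"hand":20},{"x":0,"y":0,"z":2,"rx":0,"ry":0,"rz":0,"hand":20},{"x":0,"y":0,"z":1,"rx":0,"ry":0,"rz":0,"hand":20},{"x":0,"y":0,"z":0,"rx":0,"ry":0,"rz":0,"hand":20}]' | sed -n '1,2p;4p'
```

```text
clock: 29.72
eef_pos: [484.8, 286.4, 225.3]
contact_force: [0.1, -0.8, -5.4]
```

```bash
python3 -m creep '[{"x":0,"y":0,"z":1,"rx":0,"ry":0,"rz":0,"hand":20},{"x":0,"y":0,"z":1,"rx":0,"ry":0,"rz":0,"hand":20},{"x":0,"y":0,"z":1,"rx":0,"ry":0,"rz":0,"hand":20},{"x":0,"y":0,"z":0,"rx":0,"ry":0,"rz":0,"hand":20}]' | sed -n '2p;4p'
```

```text
eef_pos: [484.8, 286.3, 222.2]
contact_force: [-0.3, 0.7, -5.0]
```

```bash
python3 -m creep '[{"x":0,"y":0,"z":1,"rx":0,"ry":0,"rz":0,"hand":20},{"x":0,"y":0,"z":1,"rx":0,"ry":0,"rz":0,"hand":20},{"x":0,"y":0,"z":1,"rx":0,"ry":0,"rz":0,"hand":20},{"x":0,"y":0,"z":1,"rx":0,"ry":0,"rz":0,"hand":20},{"x":0,"y":0,"z":0,"rx":0,"ry":0,"rz":0,"hand":20}]' | sed -n '2p;4p'
```

```text
eef_pos: [485.0, 286.5, 218.5]
contact_force: [0.0, -0.5, -2.6]
```

```bash
python3 -m creep '[{"x":0,"y":0,"z":2,"rx":0,"ry":0,"rz":0,"hand":20},{"x":0,"y":0,"z":2,"rx":0,"ry":0,"rz":0,"hand":20},{"x":0,"y":0,"z":2,"rx":0,"ry":0,"rz":0,"hand":20},{"x":0,"y":0,"z":2,"rx":0,"ry":0,"rz":0,"hand":20},{"x":0,"y":0,"z":2,"rx":0,"ry":0,"rz":0,"hand":20},{"x":0,"y":0,"z":1,"rx":0,"ry":0,"rz":0,"hand":20},{"x":0,"y":0,"z":0,"rx":0,"ry":0,"rz":0,"hand":20}]' | sed -n '2p;4p'
```

```text
eef_pos: [484.8, 286.3, 207.2]
contact_force: [-0.3, -0.5, -2.7]
```

```bash
python3 -m creep '[{"x":0,"y":0,"z":1,"rx":0,"ry":0,"rz":0,"hand":20},{"x":0,"y":0,"z":1,"rx":0,"ry":0,"rz":0,"hand":20},{"x":0,"y":0,"z":1,"rx":0,"ry":0,"rz":0,"hand":20},{"x":0,"y":0,"z":1,"rx":0,"ry":0,"rz":0,"hand":20},{"x":0,"y":0,"z":0,"rx":0,"ry":0,"rz":0,"hand":20}]' | sed -n '2p;4p'
```

```text
eef_pos: [484.8, 286.3, 203.2]
contact_force: [-0.9, 0.3, -1.5]
```

```bash
python3 -m creep '[{"x":0,"y":-1,"z":0,"rx":0,"ry":0,"rz":0,"hand":20},{"x":0,"y":-1,"z":0,"rx":0,"ry":0,"rz":0,"hand":20},{"x":0,"y":-1,"z":0,"rx":0,"ry":0,"rz":0,"hand":20},{"x":0,"y":-1,"z":0,"rx":0,"ry":0,"rz":0,"hand":20},{"x":0,"y":0,"z":0,"rx":0,"ry":0,"rz":0,"hand":20}]' | sed -n '2p;4p'
```

```text
eef_pos: [480.9, 285.4, 203.3]
contact_force: [-0.9, 0.8, -1.5]
```

```bash
python3 -m creep '[{"x":0,"y":-1,"z":0,"rx":0,"ry":0,"rz":0,"hand":20},{"x":0,"y":-1,"z":0,"rx":0,"ry":0,"rz":0,"hand":20},{"x":0,"y":-1,"z":0,"rx":0,"ry":0,"rz":0,"hand":20},{"x":0,"y":-1,"z":0,"rx":0,"ry":0,"rz":0,"hand":20}]' | sed -n '2p;4p'
```

```text
eef_pos: [477.0, 284.5, 203.3]
contact_force: [-0.2, -0.0, -2.6]
```

```bash
python3 -m creep '[{"x":0,"y":-2,"z":0,"rx":0,"ry":0,"rz":0,"hand":20},{"x":0,"y":-2,"z":0,"rx":0,"ry":0,"rz":0,"hand":20},{"x":0,"y":-2,"z":0,"rx":0,"ry":0,"rz":0,"hand":20},{"x":0,"y":-2,"z":0,"rx":0,"ry":0,"rz":0,"hand":20},{"x":0,"y":-2,"z":0,"rx":0,"ry":0,"rz":0,"hand":20},{"x":0,"y":-2,"z":0,"rx":0,"ry":0,"rz":0,"hand":20},{"x":0,"y":-2,"z":0,"rx":0,"ry":0,"rz":0,"hand":20},{"x":0,"y":-2,"z":0,"rx":0,"ry":0,"rz":0,"hand":20},{"x":0,"y":0,"z":0,"rx":0,"ry":0,"rz":0,"hand":20}]' | sed -n '2p;4p'
```

```text
eef_pos: [461.3, 280.8, 203.3]
contact_force: [0.1, 0.5, -1.3]
```

```bash
python3 -m creep '[{"x":0,"y":0,"z":-3,"rx":0,"ry":0,"rz":0,"hand":20},{"x":0,"y":0,"z":-3,"rx":0,"ry":0,"rz":0,"hand":20},{"x":0,"y":0,"z":-3,"rx":0,"ry":0,"rz":0,"hand":20},{"x":0,"y":0,"z":-3,"rx":0,"ry":0,"rz":0,"hand":20}]' | sed -n '2p;4p'
```

```text
eef_pos: [461.6, 280.9, 215.6]
contact_force: [0.9, 0.8, -2.0]
```

The hook is free. I'll raise it and carry the rod back to where it left the fork.

```bash
python3 -m creep '[{"x":0,"y":0,"z":-10,"rx":0,"ry":0,"rz":0,"hand":20},{"x":0,"y":0,"z":-20,"rx":0,"ry":0,"rz":0,"hand":20},{"x":0,"y":0,"z":-25,"rx":0,"ry":0,"rz":0,"hand":20},{"x":0,"y":0,"z":-30,"rx":0,"ry":0,"rz":0,"hand":20},{"x":0,"y":0,"z":-30,"rx":0,"ry":0,"rz":0,"hand":20},{"x":0,"y":0,"z":-15,"rx":0,"ry":0,"rz":0,"hand":20}]' | sed -n '2p'
python3 -m creep '[{"x":-15,"y":-5,"z":0,"rx":0,"ry":0,"rz":0,"hand":20},{"x":-30,"y":-11,"z":0,"rx":0,"ry":0,"rz":0,"hand":20},{"x":-36,"y":-12.8,"z":0,"rx":0,"ry":0,"rz":0,"hand":20},{"x":-36,"y":-12.8,"z":0,"rx":0,"ry":0,"rz":0,"hand":20},{"x":-36,"y":-12.8,"z":0,"rx":0,"ry":0,"rz":0,"hand":20},{"x":-36,"y":-12.8,"z":0,"rx":0,"ry":0,"rz":0,"hand":20},{"x":-36,"y":-12.8,"z":0,"rx":0,"ry":0,"rz":0,"hand":20},{"x":-36,"y":-12.8,"z":0,"rx":0,"ry":0,"rz":0,"hand":20},{"x":-36,"y":-12.8,"z":0,"rx":0,"ry":0,"rz":0,"hand":20},{"x":-36,"y":-12.8,"z":0,"rx":0,"ry":0,"rz":0,"hand":20},{"x":-36,"y":-12.8,"z":0,"rx":0,"ry":0,"rz":0,"hand":20},{"x":-36,"y":-12.8,"z":0,"rx":0,"ry":0,"rz":0,"hand":20},{"x":-36,"y":-12.8,"z":0,"rx":0,"ry":0,"rz":0,"hand":20},{"x":-36,"y":-12.8,"z":0,"rx":0,"ry":0,"rz":0,"hand":20},{"x":-36,"y":-12.8,"z":0,"rx":0,"ry":0,"rz":0,"hand":20},{"x":-36,"y":-12.8,"z":0,"rx":0,"ry":0,"rz":0,"hand":20},{"x":-22,"y":-7.3,"z":0,"rx":0,"ry":0,"rz":0,"hand":20},{"x":0,"y":0,"z":0,"rx":0,"ry":0,"rz":-0.072,"hand":20},{"x":0,"y":0,"z":0,"rx":0,"ry":0,"rz":-0.072,"hand":20},{"x":0,"y":0,"z":0,"rx":0,"ry":0,"rz":0,"hand":20}]'
python3 - <<'E'
from h import *
np.set_printoptions(precision=4,suppress=True)
s=sense();print(s["eef_pos"],s["tcp_rot"]);y=s["tcp_rot"][2]
d=np.array([395.9,-321.5])-s["eef_pos"][:2]
print(d@[np.cos(y),np.sin(y)],d@[np.sin(y),-np.cos(y)])
E
```

```text
eef_pos: [461.9, 281.1, 347.5]
clock: 38.35
eef_pos: [394.4, -321.3, 343.9]
tcp_rot: [-3.14, -0.002, 1.946]
contact_force: [-0.5, 0.4, -1.6]
opening: 0.313
grasp_force: 79.5
[ 394.3945 -321.2876  343.9037] [-3.1403 -0.002   1.9458]
-0.7491447676828416 1.3230712780848306
```

```bash
python3 -m creep '[{"x":-0.7,"y":1.3,"z":15,"rx":0,"ry":0,"rz":0,"hand":20},{"x":0,"y":0,"z":25,"rx":0,"ry":0,"rz":0,"hand":20},{"x":0,"y":0,"z":25,"rx":0,"ry":0,"rz":0,"hand":20},{"x":0,"y":0,"z":25,"rx":0,"ry":0,"rz":0,"hand":20},{"x":0,"y":0,"z":25,"rx":0,"ry":0,"rz":0,"hand":20},{"x":0,"y":0,"z":20,"rx":0,"ry":0,"rz":0,"hand":20},{"x":0,"y":0,"z":10,"rx":0,"ry":0,"rz":0,"hand":20},{"x":0,"y":0,"z":0,"rx":0,"ry":0,"rz":0,"hand":20},{"x":0,"y":0,"z":0,"rx":0,"ry":0,"rz":0,"hand":20}]' | sed -n '1,4p'
python3 -m creep '[{"x":0,"y":8,"z":0,"rx":0,"ry":0,"rz":0,"hand":20},{"x":0,"y":8,"z":0,"rx":0,"ry":0,"rz":0,"hand":20},{"x":0,"y":8,"z":0,"rx":0,"ry":0,"rz":0,"hand":20},{"x":0,"y":8,"z":0,"rx":0,"ry":0,"rz":0,"hand":20},{"x":0,"y":4,"z":0,"rx":0,"ry":0,"rz":0,"hand":20},{"x":0,"y":4,"z":0,"rx":0,"ry":0,"rz":0,"hand":20},{"x":0,"y":4,"z":0,"rx":0,"ry":0,"rz":0,"hand":20},{"x":0,"y":4,"z":0,"rx":0,"ry":0,"rz":0,"hand":20},{"x":0,"y":0,"z":0,"rx":0,"ry":0,"rz":0,"hand":20}]' | sed -n '2p;4p'
```

```text
clock: 39.48
eef_pos: [397.5, -321.8, 200.8]
tcp_rot: [3.141, 0.001, 1.947]
contact_force: [0.3, -0.2, -1.6]
eef_pos: [442.0, -303.9, 200.3]
contact_force: [0.1, 0.2, -2.0]
```

```bash
python3 -m creep '[{"x":0,"y":5,"z":0,"rx":0,"ry":0,"rz":0,"hand":20},{"x":0,"y":5,"z":0,"rx":0,"ry":0,"rz":0,"hand":20},{"x":0,"y":5,"z":0,"rx":0,"ry":0,"rz":0,"hand":20},{"x":0,"y":5,"z":0,"rx":0,"ry":0,"rz":0,"hand":20},{"x":0,"y":5,"z":0,"rx":0,"ry":0,"rz":0,"hand":20},{"x":0,"y":4,"z":0,"rx":0,"ry":0,"rz":0,"hand":20},{"x":0,"y":3,"z":0,"rx":0,"ry":0,"rz":0,"hand":20},{"x":0,"y":0,"z":0,"rx":0,"ry":0,"rz":0,"hand":20}]' | sed -n '1,4p'
```

```text
clock: 41.6
eef_pos: [471.7, -292.2, 200.2]
tcp_rot: [-3.142, -0.0, 1.947]
contact_force: [0.2, -0.4, -1.7]
```

```bash
python3 -m creep '[{"x":1.4,"y":-1.4,"z":0,"rx":0,"ry":0,"rz":0,"hand":20},{"x":0,"y":0,"z":3,"rx":0,"ry":0,"rz":0,"hand":20},{"x":0,"y":0,"z":2,"rx":0,"ry":0,"rz":0,"hand":20},{"x":0,"y":0,"z":1.5,"rx":0,"ry":0,"rz":0,"hand":20},{"x":0,"y":0,"z":1,"rx":0,"ry":0,"rz":0,"hand":20},{"x":0,"y":0,"z":1,"rx":0,"ry":0,"rz":0,"hand":20},{"x":0,"y":0,"z":0,"rx":0,"ry":0,"rz":0,"hand":20}]' | sed -n '2,4p'
```

```text
eef_pos: [469.7, -291.4, 191.7]
tcp_rot: [-3.142, -0.0, 1.947]
contact_force: [-0.6, 0.3, -2.5]
```

```bash
python3 -m creep '[{"x":0,"y":0,"z":1,"rx":0,"ry":0,"rz":0,"hand":20},{"x":0,"y":0,"z":0,"rx":0,"ry":0,"rz":0,"hand":20}]' | sed -n '2,4p'
```

```text
eef_pos: [469.7, -291.4, 190.7]
tcp_rot: [-3.142, -0.0, 1.947]
contact_force: [-0.6, -0.1, -1.8]
```

```bash
python3 -m creep '[{"x":0,"y":0,"z":1,"rx":0,"ry":0,"rz":0,"hand":20},{"x":0,"y":0,"z":0,"rx":0,"ry":0,"rz":0,"hand":20}]' | sed -n '2,4p'
```

```text
eef_pos: [469.8, -291.5, 190.3]
tcp_rot: [3.141, 0.0, 1.947]
contact_force: [-1.8, 1.6, 5.8]
```

```bash
python3 -m creep '[{"x":0,"y":0,"z":0.5,"rx":0,"ry":0,"rz":0,"hand":20},{"x":0,"y":0,"z":0,"rx":0,"ry":0,"rz":0,"hand":20}]' | sed -n '2,4p'
```

```text
eef_pos: [469.8, -291.5, 190.3]
tcp_rot: [3.141, 0.0, 1.947]
contact_force: [-4.1, 1.5, 10.0]
```

Seated at the original height. I'll release, retreat and look.

```bash
python3 -m creep '[{"x":0,"y":0,"z":-0.9,"rx":0,"ry":0,"rz":0,"hand":20},{"x":0,"y":0,"z":0,"rx":0,"ry":0,"rz":0,"hand":30},{"x":0,"y":0,"z":0,"rx":0,"ry":0,"rz":0,"hand":40},{"x":0,"y":0,"z":0,"rx":0,"ry":0,"rz":0,"hand":60},{"x":0,"y":0,"z":0,"rx":0,"ry":0,"rz":0,"hand":85},{"x":0,"y":0,"z":0,"rx":0,"ry":0,"rz":0,"hand":85},{"x":0,"y":0,"z":0,"rx":0,"ry":0,"rz":0,"hand":85},{"x":0,"y":0,"z":-10,"rx":0,"ry":0,"rz":0,"hand":85},{"x":0,"y":0,"z":-25,"rx":0,"ry":0,"rz":0,"hand":85},{"x":0,"y":0,"z":-30,"rx":0,"ry":0,"rz":0,"hand":85},{"x":0,"y":0,"z":-30,"rx":0,"ry":0,"rz":0,"hand":85},{"x":0,"y":0,"z":-20,"rx":0,"ry":0,"rz":0,"hand":85},{"x":0,"y":0,"z":-10,"rx":0,"ry":0,"rz":0,"hand":85},{"x":0,"y":0,"z":0,"rx":0,"ry":0,"rz":0,"hand":85}]'
python3 - <<'E'
from h import *
d=grab_frame("side")[:,:,::-1];t=grab_frame("top")[:,:,::-1]
cv2.imwrite('pics/s7.png',d);cv2.imwrite('pics/t7.png',t)
c=lambda im,x,y,w,h:cv2.resize(im[y:y+h,x:x+w],(400,300),interpolation=cv2.INTER_CUBIC)
cv2.imwrite('pics/c7.png',cv2.convertScaleAbs(np.vstack([np.hstack([c(d,200,255,120,90),c(t,95,155,120,90)]),np.hstack([c(d,220,105,80,60),c(t,315,175,80,60)])]),alpha=1.6))
E
```

```text
clock: 44.98
eef_pos: [470.0, -291.5, 315.8]
tcp_rot: [3.141, 0.001, 1.947]
contact_force: [-0.6, 0.5, 0.1]
opening: 0.999
grasp_force: 0.0
```

View pics/c7.png

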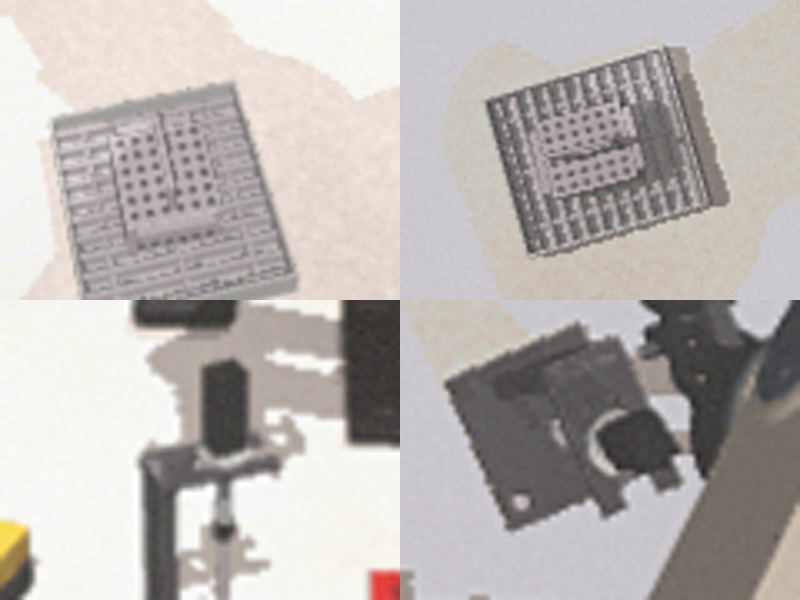

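The cage stands upright on the grid and the rod hangs upright in the fork, as at the start. I'll do a quick numeric check of the centring.

Run:
```python
from h import *
T=lambda L:[(95+(u-400)*.3,155+v*.3) for u,v in L];S=lambda L:[(200+u*.3,255+v*.3) for u,v in L]
for n,l,t in(("top",T([(536,120),(628,96),(646,172),(552,197)]),T([(488,100),(667,47),(712,205),(533,255)])),
 ("side",S([(110,137),(198,122),(220,215),(127,238)]),None)):
    a=cast(n,l,48).mean(0);b=cast("top",T([(488,100),(667,47),(712,205),(533,255)]),22).mean(0);d=(a-b)[:2];r=np.radians(16)
    print(n,a,b,"tray xy",d@[np.cos(r),np.sin(r)],d@[-np.sin(r),np.cos(r)])
```

```text
top [492.5805063  282.97066965  48.        ] [488.54194845 281.28738588  22.        ] tray xy 4.3460868576754565 0.5048988016407303
side [490.24778386 291.85252707  48.        ] [488.54194845 281.28738588  22.        ] tray xy 4.551901817871215 9.685673572645397
```

Both views put the cage well within tolerance, so I'm handing in.

```bash
python3 -c "
from rig import *
print(sign_off())"
```

```text
the job is handed in; nothing more can be done
None
```

The job is handed in at about 45 s of the 72 s: the cage stands upright near the middle of the tray (about 4–5 mm off in x and 0–10 mm in y by camera), the rod hangs released in its fork, and no verdict came back.

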